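Take the anti-scale filter out of the steam station

ROBOT

A 7-joint arm with a two-finger parallel gripper is mounted at the origin on the work surface. World frame = base frame: x ahead of the robot, y to its left, z up, the work surface at z = 0. Lengths are in m, angles in rad, forces in N, time in s.
With the tool pointing down it reaches from about 0.4 to 0.875 m from the base axis. Payload 19.3 kg.
Tool frame: the origin (TCP) lies between the finger pads, 19 mm behind the fingertips; this is the grasp point; z points along the fingers, y is the line along which they close (so a half turn about z gives the same grasp; the last joint's range is limited). The gripper opens to 85 mm and grips with 20 to 120 N. Pads are 22 mm wide; open, the fingers measure 114 mm over their backs; the gripper's body (76 mm by 85 mm) begins 54 mm behind the grasp point. The pads swing forward as they close: fully open they stand 13 mm farther back than shut.
Start: joints at [1.262, 0.521, -0.036, 1.599, 0.021, 1.021, -0.113], TCP at [0.148, -0.607, 0.25] pointing down, gripper open.
Joint ranges: [-2.91, 2.91], [-0.3, 2.13], [-1.5, 1.42], [0.17, 2.43], [-1.26, 4.41], [0.16, 1.93], [-2.52, 2.52]. Speed limits (rad/s): [1.89, 1.89, 2.39, 2.39, 3.01, 3.01, 3.01].

INTERFACE

Orientations are given as [roll, pitch, yaw] about the fixed x, y, z axes, in that order (R = Rz(yaw) Ry(pitch) Rx(roll)).
In Python, from workcell import telemetry, grab_frame, calibration, bot, outline_of, landmark_of gives the robot as it stands. The module is installed in compiled form; this text tells all that it offers.
- The arm moves only by the shell command python3 -m inch 'ROWS' [FORCE]. ROWS is JSON, a list of rows, each a list of 7 numbers: the shift along the tool's x, y, z in m, then the turn, a rotation vector about the tool's x, y, z in rad, then the closure, from 0 (fully open) to 1 (shut). A call has 1 to 5 rows; each row shifts and turns the commanded pose from where the row before left it, along the tool's axes as they then stand; what a row does not reach is not made up. A row lasts 1/10 s, in which the tool goes at most 50 mm and 8.59 degrees, less where a joint would pass 70% of its speed; a pose out of reach is approached as far as the arm can. A call is refused whole if a number of a shift passes 0.05 or a number of a turn 0.15, either way. A call with a gripper value outside its range is refused whole. The fingers move at their own pace and stop on an object; FORCE is the grip in N (left out, the last holds). Time passes only in rows, so rows that do not move let the fingers close. It gives the time, the measured TCP pose, the force, the opening and the grip force at its end, in the units of the state.
- telemetry.observe(): the state, without advancing time (a new reading comes with each control period).
- grab_frame(name): name is "side" or "top" or "wrist"; returns the picture (400x640x3 uint8, red, green, blue); there is no depth.
- calibration(name): a dict with "fovy" (degrees; the focal length in pixels is half the picture's height over the tangent of half this angle, whatever the lens; pixels are square), "cx", "cy" (the principal point, pixels), "pose" (4x4, takes a point from camera to world coordinates). Camera axes: x right, y down, z forward; pixel columns grow to the right and rows downward; lengths in m; the calibration is good to about 2 mm. A picture is of the moment at which its call begins: read the wrist's pose just before it. calibration takes no time and is no camera call; for the wrist camera it gives the pose at the moment of the call.
- bot.job_done(): hands the job in; it is judged then, once.
Trained networks look in the newest picture that a camera, given by its name, has taken for a name from the list of things; names that differ only in an ending like _2 or _b are one class to them, and where a whole thing is asked for, a point or a joint stands for the part that bears it (a point fixed in the world has none). Each returns a list of dicts, best first, with "score" (0 to 1); they miss things now and then, are a little off and sometimes report something else, mostly with a low value. They report only what shows in the picture. A call takes as long as a camera call. They do not tell look-alikes from the thing itself.
- outline_of(label, camera): "region" (400x640 bool, what is visible of it) and "rect" ([left, top, right, bottom] in pixels, round what is visible of it).
- landmark_of(label, camera): "xy" ([column, row] in pixels: a listed point, or the origin of a listed thing).
The state is a dict: "clock": time; "qpos": joint angles; "qd": joint speeds; "joint_efforts": joint torques, N m; "position": TCP position; "tool_rot": TCP orientation; "force": force on the tool from outside, world axes, zero at the start; "moment": the same for the moment, N m; "grip_width": finger opening in m; "finger_force": force on a finger pad.
Only numpy, scipy, OpenCV 4.12 (cv2) and the standard library are available. Lean on these libraries where they do the work, as an engineer would, in place of code of your own. Each camera call takes 0.05 s, during which the arm holds its last target. There are 200 camera calls.

TASK

Take the anti-scale filter out of the steam station: squeeze the two tabs on its head together and keep them squeezed while you turn it anticlockwise (seen from above) until you feel it come up against its stop, then lift it straight out and stand it upright in the rinse tray. Do not force it against its lock or its stop and do not drop it; leave the iron, the spray bottle and the lint roller where they are.

Things in the scene. Friction and masses are not known exactly. Their poses are not given: they have to be found in the camera images.
- filter: Loose anti-scale filter, about 180 g, 93 mm tall. Origin: centre of its flat foot, on which it stands; z up its axis. Stem d 30, with two bayonet lugs on +-x (z 41-48) under ledges. Head d 42 at z 54-63, two tabs on +-y. Seated, its foot is 61.5 mm above the counter and its x lies along the station's x; locked by its tabs, it turns only 3 deg either way.
- tabs (a point): Filter's axis, 84 mm above its foot. Grip the tabs here from above, TCP 84 to 88 mm above the foot (collar top: 64 mm). Paddles 20 wide (x), z 67-93, outer faces at y +-25: 50 mm across. Each goes in 6 mm against a spring, 5 N rising to 16 N, and is out of its notch after 3 mm. A grip of 20 to 40 N squeezes both home, to 38 mm across; let go, they spring out.
- station: Steam station, white housing 260 x 200 mm, deck 115 mm high, fixed to the counter. Origin: centre of its underside; x to the rear, z up. Around the filter a grey collar, inner d 50, outer d 62, 10 mm above the deck, with two notches 13 mm wide on its +-y sides that hold the tabs' feet. Front (-x) has gauge, knob and switch; ribbed field on the rear deck.
- well (a point): Filter axis at deck level, 20 mm in front of the station's origin. Squeezed, the filter turns freely anticlockwise to a hard stop, 35 to 83 deg from locked (unknown, differs each time). The lugs are free there and up to 5 deg short of it. A 0.2 N m rise shows the stop; over 0.6 N m, or a pull over 20 N while caught, is forcing. Under the foot a valve spring pushes up 8 N.
- tray: Steel rinse tray, loose, 0.7 kg, 200 (x) x 170 (y) x 30 mm tall, wall and floor 4 mm thick. Origin: centre of its underside. Station and tray may have changed sides.
- iron: Steam iron lying on a black rest mat 220 x 120 mm, 125 mm tall, 1.1 kg. Origin: centre of the mat's underside. Leave alone.
- sprayer: Upright trigger spray bottle, d 72, 200 mm tall. Origin: centre of its foot. Leave alone.
- lint_roller: Lint roller lying down, d 56, 240 mm long with its handle to its -x. Origin: under the roll's near end. Leave alone.
Things that resemble listed ones, but are neither listed nor needed, are in the scene too. There is more than one size of the filter; the job needs the middle-sized.

How it is judged:
By the outcome, as a careful person would: the job done as asked, in the order asked, and still so for the second after the job is handed in, with the robot touching nothing.
It also fails if it takes over 58 s, if anything falls off the work surface, if the arm or the gripper's body presses on something with over 40 N, if the wrist force passes 120 N, or if a joint passes its speed limit or range.

## Working session

There is one attempt and no reset: what is moved stays moved. The work goes in short steps, Python scripts to look and compute and a shell command to move; the robot and the scene stay as the last step left them, time stands still between calls to the robot, and variables do not carry over. Pictures are saved under pics/ and viewed, at most 13 in all, crops included, and the job is handed in when it is done.

```bash
mkdir -p pics; cat > h.py <<'E'
import numpy as np, cv2
from workcell import telemetry, grab_frame, calibration, bot, outline_of, landmark_of
def ray(cam,u,v,cal=None):
    c=cal or calibration(cam); f=200/np.tan(np.radians(c['fovy'])/2)
    P=np.array(c['pose']); d=P[:3,:3]@np.array([(u-c['cx'])/f,(v-c['cy'])/f,1.]); return P[:3,3],d
def atz(cam,u,v,z,cal=None):
    o,d=ray(cam,u,v,cal); return o+d*(z-o[2])/d[2]
def proj(cam,p,cal=None):
    c=cal or calibration(cam); f=200/np.tan(np.radians(c['fovy'])/2)
    P=np.array(c['pose']); q=P[:3,:3].T@(np.array(p)-P[:3,3]); return q[:2]/q[2]*f+[c['cx'],c['cy']]
def save(n,im): cv2.imwrite('pics/'+n,im[:,:,::-1])
E
python3 - <<'E'
from h import *
np.set_printoptions(precision=3,suppress=True)
s=telemetry.observe(); print({k:np.round(v,3) for k,v in s.items()})
for c in('top','side'):
    im=grab_frame(c); save(c+'1.png',im); print(c,calibration(c))
    for l in('filter','tabs','station','well','tray','iron','sprayer','lint_roller'):
        print(l,[(np.round(r['xy']),round(r['score'],2)) for r in landmark_of(l,c)][:4])
    for l in ('filter','station','tray'):
        print(l,[(np.round(r['rect']),round(r['score'],2)) for r in outline_of(l,c)][:4])
E
```

```text
{'clock': np.float64(0.0), 'qpos': array([ 1.262,  0.522, -0.036,  1.6  ,  0.021,  1.021, -0.113]), 'qd': array([-0.   ,  0.002, -0.001,  0.002, -0.001, -0.001, -0.   ]), 'joint_efforts': array([ -0.   , -92.711,   1.98 , -36.993,   0.018,   0.008,   0.   ]), 'position': array([ 0.148, -0.607,  0.249]), 'tool_rot': array([-3.14 ,  0.   ,  0.239]), 'force': array([-1.033,  0.103, -0.526]), 'moment': array([ 0.065, -0.002, -0.004]), 'finger_force': np.float64(0.0), 'grip_width': np.float64(0.086)}
top {'fovy': 53.04205078069527, 'cx': 319.63049315326083, 'cy': 199.45440240251827, 'pose': array([[-0.028, -0.989,  0.144,  0.365],
       [-0.999,  0.03 ,  0.011, -0.023],
       [-0.016, -0.143, -0.99 ,  1.303],
       [ 0.   ,  0.   ,  0.   ,  1.   ]])}
filter [(array([261., 205.]), 0.69), (array([247., 273.]), 0.65), (array([316., 200.]), 0.44)]
tabs [(array([235., 279.]), 0.72), (array([258., 208.]), 0.59), (array([314., 197.]), 0.51)]
station [(array([263., 203.]), 0.91)]
well [(array([257., 206.]), 0.81)]
tray [(array([373., 184.]), 0.85)]
iron [(array([175., 220.]), 0.95), (array([30
[... 698 characters left out ...]
12., 231.]), 0.56)]
tabs [(array([308., 247.]), 0.7), (array([384., 292.]), 0.58), (array([316., 213.]), 0.41)]
station [(array([300., 277.]), 0.62)]
well [(array([308., 259.]), 0.98)]
tray [(array([323., 177.]), 0.71), (array([306., 264.]), 0.28), (array([279., 396.]), 0.21)]
iron [(array([276., 396.]), 0.93)]
sprayer [(array([250., 222.]), 0.64)]
lint_roller [(array([367., 135.]), 0.79)]
filter [(array([367., 280., 401., 326.]), 0.97), (array([299., 232., 318., 263.]), 0.84), (array([310., 214., 320., 224.]), 0.62)]
station [(array([237., 218., 354., 317.]), 0.71), (array([350., 113., 394., 153.]), 0.4)]
tray [(array([282., 146., 361., 205.]), 0.62), (array([346., 112., 396., 154.]), 0.3)]
```

```bash
python3 -c "
import cv2,numpy as np
a=cv2.imread('pics/top1.png');b=cv2.imread('pics/side1.png');print(a.shape)"
```

```text
(400, 640, 3)
```

View pics/top1.png

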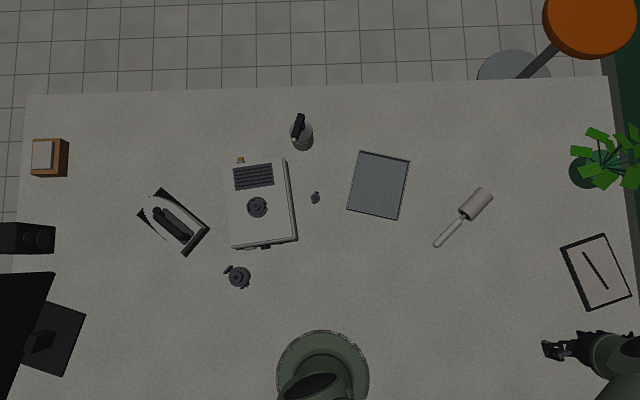

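View pics/side1.png

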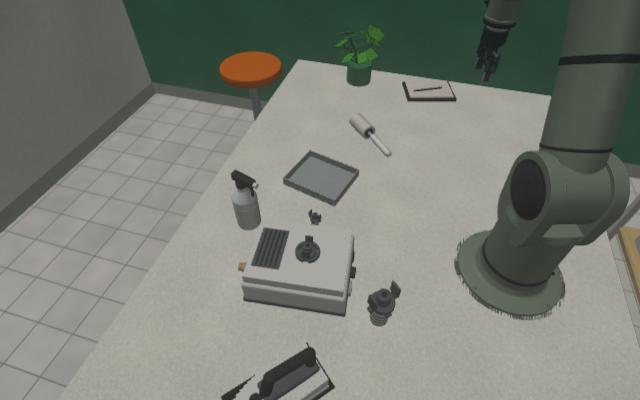

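The top view shows three filter-like things: one in the station at (257,206), a large one standing free at (237,277) and a small one at (315,198). The job's filter is the seated one at (257,206), of middle size. The tray is at (378,185), the sprayer at (302,130), the iron at (175,225) and the roller at (465,215).

```bash
python3 - <<'E'
from h import *
np.set_printoptions(precision=3,suppress=True)
def tri(a,b):
    (o1,d1),(o2,d2)=ray('top',*a),ray('side',*b)
    A=np.c_[d1,-d2];t=np.linalg.lstsq(A,o2-o1,rcond=None)[0];return (o1+t[0]*d1+o2+t[1]*d2)/2
print('well',atz('top',257,206,.115),atz('side',308,259,.115),tri((257,206),(308,259)))
print('tabs',atz('top',258,208,.1455),atz('side',308,247,.1455))
print('tray',atz('top',373,184,0),atz('side',323,177,0))
for p in[(360,150),(410,159),(397,220),(346,210)]: print('trayrim',atz('top',*p,.03))
for p in[(311,152),(359,173),(333,203),(284,180)]: print('trayrimside',atz('side',*p,.03))
for p in[(222,166),(285,158),(297,238),(231,248)]: print('stn',atz('top',*p,.115))
print('spr',atz('top',303,141,0),atz('side',250,222,0)); print('big',atz('top',247,273,0), atz('side',377,316,0)); print('small',atz('top',316,200,0))
a=cv2.imread('pics/top1.png')[130:310,190:430];b=cv2.imread('pics/side1.png')[190:340,220:420]
cv2.imwrite('pics/crop1.png',np.vstack([cv2.resize(a,(440,330),interpolation=2),cv2.resize(b,(440,270)[:2],interpolation=2)]))
E
```

```text
well [0.523 0.179 0.115] [0.516 0.197 0.115] [0.524 0.183 0.092]
tabs [0.513 0.171 0.145] [0.519 0.184 0.145]
tray [ 0.6   -0.185  0.   ] [ 0.594 -0.21  -0.   ]
trayrim [ 0.709 -0.144  0.03 ]
trayrim [ 0.673 -0.305  0.03 ]
trayrim [ 0.476 -0.252  0.03 ]
trayrim [ 0.513 -0.091  0.03 ]
trayrimside [ 0.663 -0.292  0.03 ]
trayrimside [ 0.475 -0.233  0.03 ]
trayrimside [ 0.523 -0.076  0.03 ]
trayrimside [ 0.705 -0.13   0.03 ]
stn [0.649 0.285 0.115]
stn [0.668 0.093 0.115]
stn [0.424 0.061 0.115]
stn [0.401 0.257 0.115]
spr [0.754 0.042 0.   ] [0.754 0.046 0.   ]
big [0.323 0.232 0.   ] [0.323 0.238 0.   ]
small [0.553 0.004 0.   ]
```

View pics/crop1.png

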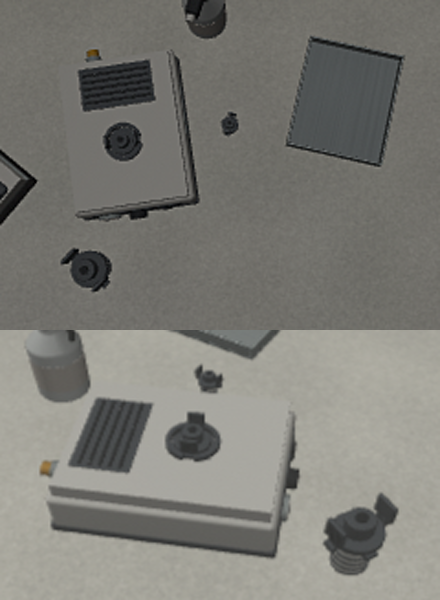

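The crop confirms it: the only filter inside the grey collar is at the centre of the white housing, with its tabs across the housing. The large one stands in front and the tiny one on the right. Well ≈ (0.516, 0.172), station yaw ≈ 0.12, tray ≈ (0.593, -0.195).

```bash

python3 -m inch '[[0.0378,-0.0275,0,0,0,0,0],[0.0378,-0.0275,0,0,0,0,0],[0.0378,-0.0275,0,0,0,0,0],[0.0378,-0.0275,0,0,0,0,0],[0.0378,-0.0275,0,0,0,0,0]]' 25
python3 -m inch '[[0.0378,-0.0275,0,0,0,0,0],[0.0378,-0.0275,0,0,0,0,0],[0.0378,-0.0275,0,0,0,0,0],[0.0378,-0.0275,0,0,0,0,0],[0.0378,-0.0275,0,0,0,0,0]]'
python3 -c "
from h import *
print(calibration('wrist')['pose'],telemetry.observe()['position'],telemetry.observe()['qpos'])"
```

```text
clock: 1.7
position: [0.2998, -0.4274, 0.2502]
tool_rot: [3.141, -0.0, 0.239]
force: [0.8, -0.2, 0.2]
grip_width: 0.0853
finger_force: 0.0
clock: 2.2
position: [0.451, -0.2491, 0.2502]
tool_rot: [3.141, -0.0, 0.239]
force: [-0.6, -0.9, -0.3]
grip_width: 0.0855
finger_force: 0.0
[[ 2.36548981e-01 -9.31525431e-01 -2.76233508e-01  5.21179170e-01]
 [-9.71619523e-01 -2.26871821e-01 -6.69677524e-02 -2.32248154e-01]
 [-2.87434524e-04  2.84235023e-01 -9.58754593e-01  3.73513385e-01]
 [ 0.00000000e+00  0.00000000e+00  0.00000000e+00  1.00000000e+00]] [ 0.45103625 -0.24912081  0.25024916] [ 0.5321766   0.35167298 -0.18247348  1.87970186  0.07903828  0.9165996
 -1.01966624]
```

```bash

python3 -m inch '[[0.018,-0.0438,0,0,0,0,0],[0.018,-0.0438,0,0,0,0,0],[0.018,-0.0438,0,0,0,0,0],[0.018,-0.0438,0,0,0,0,0],[0.018,-0.0438,0,0,0,0,0]]' >/dev/null
python3 -m inch '[[0.018,-0.0438,0,0,0,0,0],[0.018,-0.0438,0,0,0,0,0],[0.018,-0.0438,0,0,0,0,0],[0.018,-0.0438,0,0,0,0,0],[0,0,0,0,0,0.119,0]]'
python3 -m inch '[[0,0,0,0,0,0,0],[0,0,0,0,0,0,0]]'
python3 - <<'E'
from h import *
np.set_printoptions(precision=4,suppress=True)
print(telemetry.observe()['qpos'])
cal=calibration('wrist');im=grab_frame('wrist');save('w1.png',im)
for l,z in(('tabs',.1455),('well',.115),('filter',.0615)):
    print(l,[(r['xy'],round(r['score'],2),atz('wrist',*r['xy'],z,cal)) for r in landmark_of(l,'wrist')])
E
```

```text
clock: 3.2
position: [0.5139, 0.1772, 0.2499]
tool_rot: [-3.139, -0.0, 0.126]
force: [-1.6, -1.2, -0.7]
grip_width: 0.0854
finger_force: 0.0
clock: 3.4
position: [0.5142, 0.1699, 0.25]
tool_rot: [3.141, 0.0, 0.122]
force: [0.3, -0.7, -0.0]
grip_width: 0.0853
finger_force: 0.0
[-0.1945  0.4026 -0.3103  1.8095  0.148   0.9523 -2.0163]
tabs [([504.2, 147.2], 0.81, array([0.5658, 0.0539, 0.1455])), ([206.5, 394.5], 0.75, array([0.3448, 0.2353, 0.1455])), ([300.4, 186.9], 0.71, array([0.5239, 0.1802, 0.1455]))]
well []
filter [([238.1, 313.9], 0.84, array([0.3616, 0.2284, 0.0615])), ([474.3, 138.0], 0.8, array([0.5631, 0.0359, 0.0615])), ([304.8, 164.9], 0.56, array([0.5216, 0.1791, 0.0615])), ([21.1, 139.3], 0.36, array([0.514 , 0.4263, 0.0615]))]
```

View pics/w1.png

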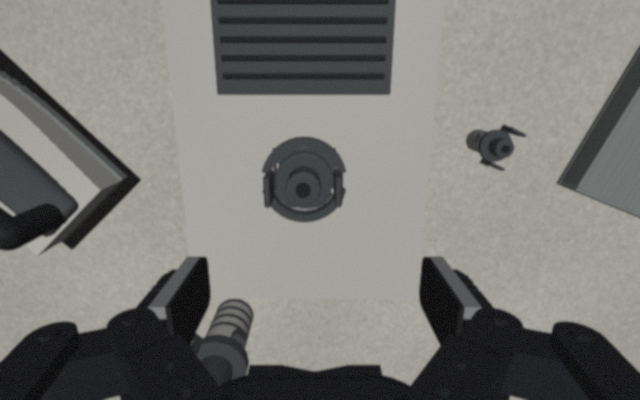

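The wrist view shows the seated filter at (303,187), tabs left and right at columns 268 and 338, and the collar centre near (304,179). Housing and ribs are nearly square with the picture; now to refine axis and yaw.

```bash
python3 - <<'E'
from h import *
np.set_printoptions(precision=4,suppress=True)
cal=calibration('wrist')
print('tabs',atz('wrist',303,187,.1455,cal),'collar',atz('wrist',304,179,.125,cal))
g=cv2.cvtColor(cv2.imread('pics/w1.png'),6)
m=(g<95).astype(np.uint8); m=cv2.morphologyEx(m,cv2.MORPH_CLOSE,np.ones((5,5)))
n,lab,st,ce=cv2.connectedComponentsWithStats(m)
for i in range(1,n):
    if st[i,4]>1500:
        print(st[i],ce[i])
        if 250<ce[i][0]<350 and ce[i][1]<230:
            c=cv2.findContours((lab==i).astype(np.uint8),0,1)[0][0]; print(cv2.minAreaRect(c), cv2.fitEllipse(c))
# yaw from rib field bottom edge and deck edges
e=[]
for u in range(230,382,4):
    col=g[84:105,u].astype(int); v=84+np.argmax(np.diff(col)); e.append((u,v))
e=np.array(e);p=np.polyfit(e[:,0],e[:,1],1);print('rib edge',p)
a,b=[atz('wrist',u,np.polyval(p,u),.115,cal) for u in(230,380)];d=a-b;print('yaw',np.arctan2(-d[0],d[1]))
for lo,hi in((165,200),(412,445)):
    q=[]
    for v in range(20,230,5):
        r=cv2.GaussianBlur(g,(5,5),0)[v,lo:hi].astype(int);q.append((v,lo+np.argmax(abs(np.diff(r)))))
    q=np.array(q);p=np.polyfit(q[:,0],q[:,1],1);r=abs(q[:,1]-np.polyval(p,q[:,0]))<3;p=np.polyfit(q[r,0],q[r,1],1)
    a,b=[atz('wrist',np.polyval(p,v),v,.115,cal) for v in(20,220)];d=a-b;print('edge',r.sum(),np.arctan2(d[1],d[0]),a,b)
print(telemetry.observe()['position'])
E
```

```text
tabs [0.5242 0.1783 0.1455] collar [0.5246 0.1783 0.125 ]
[  211     0   184    94 16708] [302.9315  45.9412]
((302.5, 46.5), (93.0, 183.0), 90.0) ((302.8583068847656, 45.858272552490234), (106.23237609863281, 219.970703125), 90.1152114868164)
[ 557   47   83  144 2925] [602.9299 124.6294]
[   0   50  140  201 9877] [ 49.1002 181.4085]
[ 263  137   82   85 5556] [303.408  179.3056]
((303.5, 179.0), (84.0, 81.0), 90.0) ((303.368896484375, 179.37905883789062), (82.61616516113281, 84.20799255371094), 10.805092811584473)
[    0   257   640   143 45610] [310.4209 354.3859]
rib edge [ 0.0033 92.6337]
yaw 0.11687308921998618
edge 19 0.09714485912043533 [0.6179 0.2823 0.115 ] [0.4785 0.2687 0.115 ]
edge 5 0.2204180295141822 [0.6388 0.109  0.115 ] [0.5015 0.0782 0.115 ]
[0.5144 0.1697 0.2502]
```

```bash

python3 -m inch '[[0.011,-0.0074,0.025,0,0,0,0],[0,0,0.025,0,0,0,0],[0,0,0,0,0,0,0],[0,0,0,0,0,0,0]]'
python3 - <<'E'
from h import *
np.set_printoptions(precision=4,suppress=True)
cal=calibration('wrist');im=grab_frame('wrist');save('w2.png',im)
print(telemetry.observe()['position'])
for l,z in(('tabs',.1455),):
    print(l,[(r['xy'],round(r['score'],2),atz('wrist',*r['xy'],z,cal)) for r in landmark_of(l,'wrist')])
print(proj('wrist',[.5243,.1785,.1455],cal))
E
```

```text
clock: 4.0
position: [0.5243, 0.1789, 0.2005]
tool_rot: [3.142, 0.0, 0.12]
force: [0.1, 0.2, 0.9]
grip_width: 0.0854
finger_force: 0.0
[0.5246 0.1791 0.2011]
tabs [([314.9, 231.2], 0.63, array([0.524 , 0.1784, 0.1455])), ([543.7, 174.7], 0.56, array([0.5687, 0.0661, 0.1455]))]
[314.8231 230.5898]
```

View pics/w2.png

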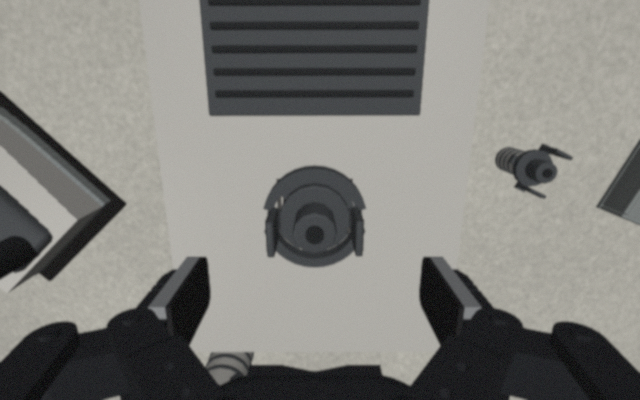

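The tabs at columns 270 and 360, midpoint (315,231), match the predicted pixel, and the yaw is square. Descending and squeezing.

```bash

python3 -m inch '[[0,0,0.02,0,0,0,0],[0,0,0.02,0,0,0,0],[0,0,0.0125,0,0,0,0],[0,0,0,0,0,0,0],[0,0,0,0,0,0,0]]' 30
python3 -m inch '[[0,0,0,0,0,0,1],[0,0,0,0,0,0,1],[0,0,0,0,0,0,1],[0,0,0,0,0,0,1],[0,0,0,0,0,0,1]]' 30
python3 -m inch '[[0,0,0,0,0,0,1],[0,0,0,0,0,0,1],[0,0,0,0,0,0,1]]'
python3 -c "
from h import *
s=telemetry.observe();print(s['moment'],s['force'],s['grip_width'],s['qpos'])"
```

```text
clock: 4.6
position: [0.5246, 0.1795, 0.1483]
tool_rot: [-3.141, -0.001, 0.12]
force: [0.9, 0.5, 0.1]
grip_width: 0.0855
finger_force: 0.0
clock: 5.1
position: [0.5249, 0.1793, 0.1487]
tool_rot: [3.142, -0.002, 0.12]
force: [-3.0, -2.1, 17.5]
grip_width: 0.0355
finger_force: 28.3
clock: 5.4
position: [0.5249, 0.1793, 0.1487]
tool_rot: [3.142, -0.002, 0.12]
force: [-3.3, -2.9, 17.3]
grip_width: 0.0352
finger_force: 28.2
[-0.59097751  0.64790622  0.11253169] [-3.30079696 -2.86762986 17.34484915] 0.03516283854124233 [-0.23306495  0.55277898 -0.27944633  1.86771242  0.21528408  0.7486532
 -2.08243517]
```

```bash

python3 -m inch '[[0,0,-0.0008,0,0,0,1],[0,0,0,0,0,0,1]]'
python3 - <<'E'
from h import *
s=telemetry.observe();print(s['moment'],s['force'],s['grip_width'])
im=grab_frame('wrist');save('w3.png',im[150:,120:520])
E
```

```text
clock: 5.6
position: [0.5248, 0.1793, 0.1491]
tool_rot: [-3.141, -0.001, 0.12]
force: [0.6, -0.8, 6.1]
grip_width: 0.0348
finger_force: 29.3
[-0.27224448 -0.05939842  0.07951721] [ 0.60747364 -0.75731518  6.08639902] 0.03484088608980841
```

View pics/w3.png

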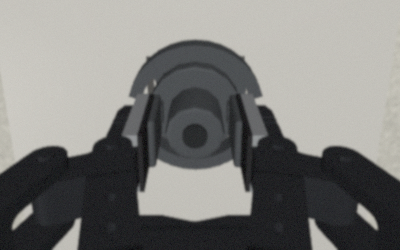

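Both paddles are squeezed in between the pads, (150,125) and (240,125) in the crop. Starting the turn gently.

```bash
cat > m.py <<'E'
from h import *
s=telemetry.observe();print('M',np.round(s['moment'],3),'F',np.round(s['force'],1),'w',round(float(s['grip_width']),4),'yaw',round(float(s['tool_rot'][2]),3),'z',round(float(s['position'][2]),4),'t',s['clock'])
E
python3 -m inch '[[0,0,0,0,0,-0.03,1]]'>/dev/null; python3 m.py
python3 -m inch '[[0,0,0,0,0,-0.03,1]]'>/dev/null; python3 m.py
python3 -m inch '[[0,0,0,0,0,-0.02,1]]'>/dev/null; python3 m.py
python3 -m inch '[[0,0,0,0,0,0,1]]'>/dev/null; python3 m.py
```

```text
M [-0.171 -0.01  -0.016] F [0.6 0.2 5.9] w 0.0347 yaw 0.15 z 0.149 t 5.75
M [-0.031  0.01  -0.042] F [-0.5 -0.6  5.9] w 0.0352 yaw 0.181 z 0.149 t 5.85
M [ 0.034 -0.011 -0.027] F [ 0.2 -0.9  6. ] w 0.0353 yaw 0.201 z 0.149 t 5.95
M [-0.081 -0.002 -0.008] F [ 0.2 -0.   5.9] w 0.0351 yaw 0.2 z 0.149 t 6.05
```

```bash

python3 -m inch '[[0,0,0,0,0,-0.06,1],[0,0,0,0,0,-0.06,1]]'>/dev/null; python3 m.py
python3 -m inch '[[0,0,0,0,0,-0.06,1],[0,0,0,0,0,-0.06,1]]'>/dev/null; python3 m.py
python3 -m inch '[[0,0,0,0,0,-0.06,1],[0,0,0,0,0,-0.06,1]]'>/dev/null; python3 m.py
python3 -m inch '[[0,0,0,0,0,-0.06,1]]'>/dev/null; python3 m.py
```

```text
M [0.118 0.107 0.003] F [-0.4  0.7  6.7] w 0.035 yaw 0.322 z 0.149 t 6.25
M [0.146 0.115 0.019] F [-0.1  0.   4.7] w 0.0351 yaw 0.442 z 0.149 t 6.45
M [ 0.151  0.053 -0.034] F [-0.6  0.7  5.2] w 0.035 yaw 0.562 z 0.149 t 6.65
M [0.205 0.137 0.005] F [-0.8  0.2  6.9] w 0.035 yaw 0.622 z 0.149 t 6.75
```

```bash
echo "import sys; sys.exit(int(abs(s['moment'][2])>0.12))" >> m.py
S='python3 m.py'
python3 -m inch '[[0,0,0,0,0,-0.02,1]]'>/dev/null; $S &&
python3 -m inch '[[0,0,0,0,0,-0.02,1]]'>/dev/null && $S &&
python3 -m inch '[[0,0,0,0,0,-0.02,1]]'>/dev/null && $S &&
python3 -m inch '[[0,0,0,0,0,-0.02,1]]'>/dev/null && $S &&
python3 -m inch '[[0,0,0,0,0,-0.02,1]]'>/dev/null && $S &&
python3 -m inch '[[0,0,0,0,0,-0.02,1]]'>/dev/null && $S &&
python3 -m inch '[[0,0,0,0,0,-0.02,1]]'>/dev/null && $S &&
python3 -m inch '[[0,0,0,0,0,-0.02,1]]'>/dev/null && $S &&
python3 -m inch '[[0,0,0,0,0,-0.02,1]]'>/dev/null && $S &&
python3 -m inch '[[0,0,0,0,0,-0.02,1]]'>/dev/null && $S &&
python3 -m inch '[[0,0,0,0,0,-0.02,1]]'>/dev/null && $S &&
python3 -m inch '[[0,0,0,0,0,-0.02,1]]'>/dev/null && $S
```

```text
M [ 0.243  0.061 -0.001] F [-0.2  0.5  7.2] w 0.0349 yaw 0.642 z 0.149 t 6.85
M [ 0.196  0.068 -0.004] F [-0.6  1.1  6.1] w 0.0348 yaw 0.661 z 0.149 t 6.95
M [ 0.185  0.096 -0.034] F [-0.7  0.9  5.8] w 0.0349 yaw 0.681 z 0.149 t 7.05
M [ 0.207  0.1   -0.036] F [0.4 1.  6.3] w 0.035 yaw 0.701 z 0.149 t 7.15
M [ 0.167  0.126 -0.01 ] F [-0.9  1.2  8.1] w 0.035 yaw 0.721 z 0.149 t 7.25
M [ 0.188  0.064 -0.018] F [0.5 0.9 7. ] w 0.0346 yaw 0.741 z 0.149 t 7.35
M [ 0.142  0.135 -0.077] F [-0.4  0.5  5.4] w 0.035 yaw 0.761 z 0.149 t 7.45
M [0.188 0.071 0.011] F [-0.6  0.5  5.3] w 0.0349 yaw 0.781 z 0.149 t 7.55
M [0.182 0.096 0.006] F [-0.1  1.2  6. ] w 0.0347 yaw 0.801 z 0.149 t 7.65
M [ 0.246  0.086 -0.035] F [-0.4  0.4  7.7] w 0.035 yaw 0.821 z 0.149 t 7.75
M [ 0.206  0.099 -0.057] F [-0.5  0.9  6.7] w 0.0348 yaw 0.841 z 0.149 t 7.85
M [ 0.197  0.115 -0.02 ] F [-1.   1.1  6.6] w 0.0348 yaw 0.861 z 0.149 t 7.95
```

```bash
S='python3 m.py'
python3 -m inch '[[0,0,0,0,0,-0.02,1]]'>/dev/null; $S &&
python3 -m inch '[[0,0,0,0,0,-0.02,1]]'>/dev/null && $S &&
python3 -m inch '[[0,0,0,0,0,-0.02,1]]'>/dev/null && $S &&
python3 -m inch '[[0,0,0,0,0,-0.02,1]]'>/dev/null && $S &&
python3 -m inch '[[0,0,0,0,0,-0.02,1]]'>/dev/null && $S &&
python3 -m inch '[[0,0,0,0,0,-0.02,1]]'>/dev/null && $S &&
python3 -m inch '[[0,0,0,0,0,-0.02,1]]'>/dev/null && $S &&
python3 -m inch '[[0,0,0,0,0,-0.02,1]]'>/dev/null && $S &&
python3 -m inch '[[0,0,0,0,0,-0.02,1]]'>/dev/null && $S &&
python3 -m inch '[[0,0,0,0,0,-0.02,1]]'>/dev/null && $S &&
python3 -m inch '[[0,0,0,0,0,-0.02,1]]'>/dev/null && $S &&
python3 -m inch '[[0,0,0,0,0,-0.02,1]]'>/dev/null && $S &&
python3 -m inch '[[0,0,0,0,0,-0.02,1]]'>/dev/null && $S &&
python3 -m inch '[[0,0,0,0,0,-0.02,1]]'>/dev/null && $S &&
python3 -m inch '[[0,0,0,0,0,-0.02,1]]'>/dev/null && $S &&
python3 -m inch '[[0,0,0,0,0,-0.02,1]]'>/dev/null && $S &&
python3 -m inch '[[0,0,0,0,0,-0.02,1]]'>/dev/null && $S &&
python3 -m inch '[[0,0,0,0,0,-0.02,1]]'>/dev/null && $S
```

```text
M [ 0.167  0.121 -0.044] F [0.3 0.3 6.3] w 0.0348 yaw 0.881 z 0.149 t 8.05
M [ 0.168  0.077 -0.004] F [0.2 0.9 6.3] w 0.035 yaw 0.901 z 0.149 t 8.15
M [ 0.24   0.127 -0.057] F [-0.2  0.5  6.4] w 0.0352 yaw 0.921 z 0.149 t 8.25
M [ 0.189  0.122 -0.075] F [-0.2  2.1  6. ] w 0.035 yaw 0.941 z 0.149 t 8.35
M [ 0.193  0.145 -0.044] F [-1.2 -0.3  7.1] w 0.0349 yaw 0.961 z 0.149 t 8.45
M [ 0.186  0.112 -0.006] F [-0.  -0.1  6.7] w 0.035 yaw 0.981 z 0.149 t 8.55
M [ 0.221  0.12  -0.004] F [-1.   0.9  6.8] w 0.0352 yaw 1.001 z 0.149 t 8.65
M [ 0.201  0.165 -0.03 ] F [-0.3  1.   6.4] w 0.0351 yaw 1.021 z 0.149 t 8.75
M [ 0.257  0.12  -0.044] F [-0.3  0.3  5.5] w 0.035 yaw 1.041 z 0.149 t 8.85
M [0.228 0.104 0.022] F [0.1 0.3 5.5] w 0.0347 yaw 1.061 z 0.149 t 8.95
M [ 0.204  0.154 -0.059] F [-0.5  1.   6.5] w 0.0345 yaw 1.081 z 0.149 t 9.05
M [ 0.197  0.085 -0.026] F [-1.   0.9  6.2] w 0.0349 yaw 1.101 z 0.149 t 9.15
M [0.195 0.122 0.03 ] F [-0.6  0.1  6.6] w 0.0348 yaw 1.12 z 0.149 t 9.25
M [ 0.178  0.199 -0.015] F [-0.2  1.1  6.8] w 0.0349 yaw 1.141 z 0.149 t 9.35
M [ 0.251  0.11  -0.037] F [-0.1  0.9  5.4] w 0.035 yaw 1.161 z 0.149 t 9.45
M [ 0.195  0.196 -0.021] F [-1.2  0.1  6.6] w 0.0349 yaw 1.181 z 0.149 t 9.55
M [ 0.242  0.24  -0.065] F [-0.8  0.1  7.1] w 0.0351 yaw 1.201 z 0.149 t 9.65
M [ 0.273  0.268 -0.058] F [-1.6  0.5  6.4] w 0.0347 yaw 1.221 z 0.149 t 9.75
```

```bash
S='python3 m.py'
python3 -m inch '[[0,0,0,0,0,-0.02,1]]'>/dev/null; $S &&
python3 -m inch '[[0,0,0,0,0,-0.02,1]]'>/dev/null && $S &&
python3 -m inch '[[0,0,0,0,0,-0.02,1]]'>/dev/null && $S &&
python3 -m inch '[[0,0,0,0,0,-0.02,1]]'>/dev/null && $S &&
python3 -m inch '[[0,0,0,0,0,-0.02,1]]'>/dev/null && $S &&
python3 -m inch '[[0,0,0,0,0,-0.02,1]]'>/dev/null && $S &&
python3 -m inch '[[0,0,0,0,0,-0.02,1]]'>/dev/null && $S &&
python3 -m inch '[[0,0,0,0,0,-0.02,1]]'>/dev/null && $S &&
python3 -m inch '[[0,0,0,0,0,-0.02,1]]'>/dev/null && $S &&
python3 -m inch '[[0,0,0,0,0,-0.02,1]]'>/dev/null && $S &&
python3 -m inch '[[0,0,0,0,0,-0.02,1]]'>/dev/null && $S &&
python3 -m inch '[[0,0,0,0,0,-0.02,1]]'>/dev/null && $S &&
python3 -m inch '[[0,0,0,0,0,-0.02,1]]'>/dev/null && $S &&
python3 -m inch '[[0,0,0,0,0,-0.02,1]]'>/dev/null && $S &&
python3 -m inch '[[0,0,0,0,0,-0.02,1]]'>/dev/null && $S &&
python3 -m inch '[[0,0,0,0,0,-0.02,1]]'>/dev/null && $S &&
python3 -m inch '[[0,0,0,0,0,-0.02,1]]'>/dev/null && $S
```

```text
M [ 0.245  0.277 -0.071] F [-1.2  1.   7.4] w 0.0347 yaw 1.241 z 0.149 t 9.85
M [ 0.278  0.325 -0.036] F [-1.4  0.6  6.9] w 0.0349 yaw 1.261 z 0.149 t 9.95
M [ 0.231  0.343 -0.081] F [-1.1  1.7  7. ] w 0.0347 yaw 1.281 z 0.149 t 10.05
M [ 0.323  0.45  -0.002] F [-2.1  1.3  7.3] w 0.0347 yaw 1.301 z 0.149 t 10.15
M [ 0.258  0.456 -0.108] F [-2.   0.8  7.6] w 0.0345 yaw 1.321 z 0.149 t 10.25
M [ 0.339  0.486 -0.013] F [-1.8  0.8  7.6] w 0.035 yaw 1.341 z 0.149 t 10.35
M [ 0.29   0.586 -0.137] F [-2.2  1.1  7.1] w 0.0346 yaw 1.361 z 0.149 t 10.45
```

```bash
S='python3 m.py'
python3 -m inch '[[0,0,0,0,0,0,1]]'>/dev/null; $S 
python3 -m inch '[[0,0,0,0,0,0,1]]'>/dev/null; $S 
python3 -m inch '[[0,0,0,0,0,0,1]]'>/dev/null; $S 
python3 -m inch '[[0,0,0,0,0,-0.01,1]]'>/dev/null; $S 
python3 - <<'E'
from h import *
im=grab_frame('wrist');save('w4.png',cv2.resize(im[150:,120:520],(800,500)))
E
```

```text
M [0.277 0.547 0.029] F [-2.5  1.   7.9] w 0.0346 yaw 1.361 z 0.149 t 10.55
M [ 0.301  0.527 -0.034] F [-2.   2.1  6.9] w 0.035 yaw 1.36 z 0.149 t 10.65
M [ 0.343  0.537 -0.015] F [-1.9 -0.2  6.8] w 0.0344 yaw 1.36 z 0.149 t 10.75
M [ 0.366  0.533 -0.052] F [-2.   2.1  7.2] w 0.0346 yaw 1.37 z 0.149 t 10.85
```

View pics/w4.png

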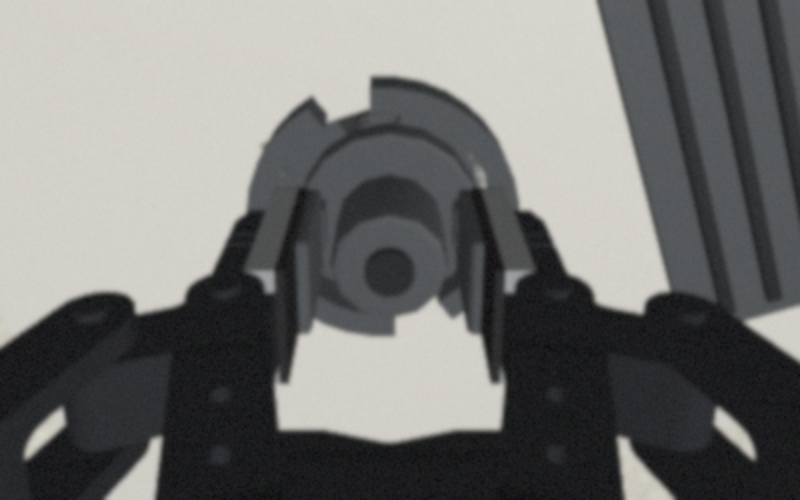

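The filter has turned with the fingers (paddles parallel to the pads, notches now at (345,100) and (430,310)). The torque is still near zero, so there is no stop yet.

```bash
sed -i 's/>0.12/>0.16/' m.py; S='python3 m.py'
python3 -m inch '[[0,0,0,0,0,-0.015,1]]'>/dev/null; $S &&
python3 -m inch '[[0,0,0,0,0,-0.015,1]]'>/dev/null && $S &&
python3 -m inch '[[0,0,0,0,0,-0.015,1]]'>/dev/null && $S &&
python3 -m inch '[[0,0,0,0,0,-0.015,1]]'>/dev/null && $S &&
python3 -m inch '[[0,0,0,0,0,-0.015,1]]'>/dev/null && $S &&
python3 -m inch '[[0,0,0,0,0,-0.015,1]]'>/dev/null && $S &&
python3 -m inch '[[0,0,0,0,0,-0.015,1]]'>/dev/null && $S &&
python3 -m inch '[[0,0,0,0,0,-0.015,1]]'>/dev/null && $S &&
python3 -m inch '[[0,0,0,0,0,-0.015,1]]'>/dev/null && $S &&
python3 -m inch '[[0,0,0,0,0,-0.015,1]]'>/dev/null && $S &&
python3 -m inch '[[0,0,0,0,0,-0.015,1]]'>/dev/null && $S &&
python3 -m inch '[[0,0,0,0,0,-0.015,1]]'>/dev/null && $S &&
python3 -m inch '[[0,0,0,0,0,-0.015,1]]'>/dev/null && $S &&
python3 -m inch '[[0,0,0,0,0,-0.015,1]]'>/dev/null && $S
```

```text
M [ 0.331  0.609 -0.109] F [-2.   1.8  7.5] w 0.0345 yaw 1.385 z 0.149 t 11.0
M [ 0.36   0.592 -0.092] F [-2.3  1.2  7.6] w 0.0351 yaw 1.401 z 0.149 t 11.1
M [ 0.317  0.608 -0.117] F [-2.3  0.7  8. ] w 0.0349 yaw 1.415 z 0.149 t 11.2
M [ 0.322  0.718 -0.075] F [-3.6  0.7  7.8] w 0.0347 yaw 1.431 z 0.149 t 11.3
M [ 0.306  0.866 -0.118] F [-2.6  1.1  8.1] w 0.0347 yaw 1.445 z 0.149 t 11.4
M [ 0.259  0.931 -0.205] F [-3.1  1.5  7.8] w 0.0349 yaw 1.46 z 0.1489 t 11.5
```

```bash
S='python3 m.py'
python3 -m inch '[[0,0,0,0,0,0,1]]'>/dev/null; $S 
python3 -m inch '[[0,0,0,0,0,0,1]]'>/dev/null; $S 
python3 -m inch '[[0,0,0,0,0,-0.01,1]]'>/dev/null; $S 
python3 -m inch '[[0,0,0,0,0,0,1]]'>/dev/null; $S 
```

```text
M [ 0.264  0.908 -0.084] F [-3.   0.9  8.4] w 0.035 yaw 1.46 z 0.149 t 11.6
M [ 0.262  0.912 -0.081] F [-3.2  1.2  8.5] w 0.035 yaw 1.46 z 0.1489 t 11.7
M [ 0.229  1.024 -0.18 ] F [-3.7  1.1  8.3] w 0.0346 yaw 1.47 z 0.1489 t 11.8
M [ 0.262  1.017 -0.097] F [-4.1  0.5  9.2] w 0.0351 yaw 1.47 z 0.1489 t 11.9
```

```bash
S='python3 m.py'
python3 -m inch '[[0,-0.0005,0,0,0,0,1],[0,0,0,0,0,0,1]]'>/dev/null; $S 
python3 -m inch '[[0,0,0,0,0,-0.01,1]]'>/dev/null; $S &&
python3 -m inch '[[0,0,0,0,0,-0.01,1]]'>/dev/null; $S &&
python3 -m inch '[[0,0,0,0,0,-0.01,1]]'>/dev/null; $S &&
python3 -m inch '[[0,0,0,0,0,0,1]]'>/dev/null; $S
```

```text
M [ 0.197  0.423 -0.103] F [-1.4  0.1  7.5] w 0.035 yaw 1.47 z 0.149 t 12.1
M [ 0.157  0.635 -0.102] F [-2.1  0.2  8. ] w 0.0349 yaw 1.48 z 0.149 t 12.2
M [ 0.117  0.819 -0.114] F [-3.5  0.6  7.9] w 0.0349 yaw 1.49 z 0.149 t 12.3
M [ 0.098  0.921 -0.185] F [-2.6  0.4  8.5] w 0.0352 yaw 1.5 z 0.149 t 12.4
M [ 0.098  0.921 -0.185] F [-2.6  0.4  8.5] w 0.0352 yaw 1.5 z 0.149 t 12.4
```

```bash
S='python3 m.py'; sed -i 's/>0.16/>0.24/' m.py
python3 -m inch '[[0,0,0,0,0,-0.01,1]]'>/dev/null; $S &&
python3 -m inch '[[0,0,0,0,0,-0.01,1]]'>/dev/null && $S &&
python3 -m inch '[[0,0,0,0,0,-0.01,1]]'>/dev/null && $S &&
python3 -m inch '[[0,0,0,0,0,0,1]]'>/dev/null && $S && python3 -m inch '[[0,0,0,0,0,0,1]]'>/dev/null && $S
```

```text
M [ 0.065  1.013 -0.178] F [-4.4  0.1  9.7] w 0.0348 yaw 1.51 z 0.1489 t 12.5
M [ 0.019  1.219 -0.256] F [-5.3 -0.   9.8] w 0.0346 yaw 1.52 z 0.1489 t 12.6
```

```bash
S='python3 m.py'
python3 -m inch '[[0,0,0,0,0,0,1]]'>/dev/null ; $S 
python3 -m inch '[[0,0,0,0,0,0,1]]'>/dev/null ; $S
python3 -m inch '[[0,0,0,0,0,-0.01,1]]'>/dev/null; $S
python3 -m inch '[[0,0,0,0,0,0,1]]'>/dev/null ; $S
python3 - <<'E'
from h import *
im=grab_frame('wrist');save('w5.png',cv2.resize(im[150:,120:520],(800,500)))
E
```

```text
M [ 0.059  1.28  -0.201] F [-5.1 -0.1 10. ] w 0.0351 yaw 1.52 z 0.1489 t 12.7
M [ 0.006  1.212 -0.189] F [-5.2 -0.8  8.8] w 0.035 yaw 1.52 z 0.1489 t 12.8
M [-0.06   1.436 -0.248] F [-5.5 -0.9 11.5] w 0.0349 yaw 1.53 z 0.1489 t 12.9
M [-0.031  1.425 -0.193] F [-7.3 -1.3 10.5] w 0.0351 yaw 1.53 z 0.1489 t 13.0
```

View pics/w5.png

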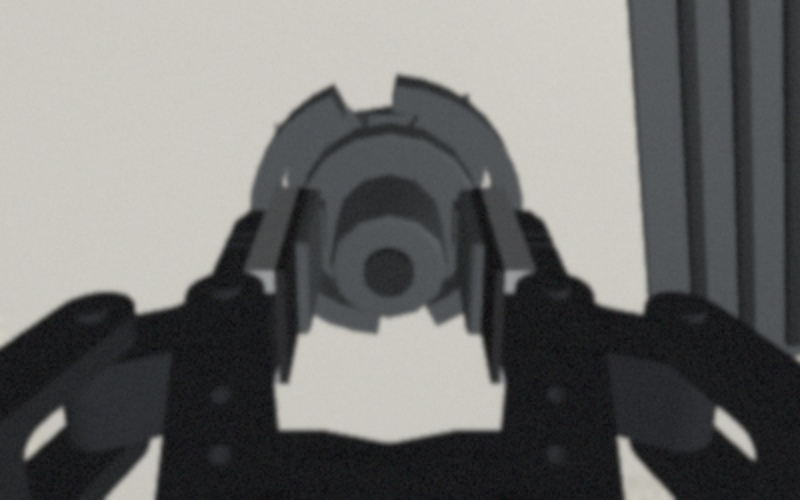

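The filter still sits parallel between the pads, turned about 80° (notch at (370,100)). Torque is rising along with a side load, so I'll relieve the side load and then feel again.

```bash
S='python3 m.py'
python3 -m inch '[[0,-0.001,0,0,0,0,1],[0,0,0,0,0,0,1]]'>/dev/null; $S 
python3 -m inch '[[0,0,0,0,0,0,1]]'>/dev/null ; $S
python3 -m inch '[[0,0,0,0,0,-0.01,1]]'>/dev/null; $S
python3 -m inch '[[0,0,0,0,0,0,1]]'>/dev/null ; $S
```

```text
M [-0.034  0.412 -0.052] F [-1.3 -1.6  8.2] w 0.035 yaw 1.53 z 0.149 t 13.25
M [-0.05   0.417 -0.148] F [-1.4 -1.   7.6] w 0.0351 yaw 1.53 z 0.149 t 13.35
M [-0.044  0.566 -0.202] F [-1.8 -1.2  8.2] w 0.035 yaw 1.539 z 0.149 t 13.45
M [-0.102  0.578 -0.104] F [-2.2 -0.3  8.9] w 0.0348 yaw 1.54 z 0.149 t 13.55
```

```bash
S='python3 m.py'; sed -i 's/>0.24/>0.29/' m.py
python3 -m inch '[[0,-0.0003,0,0,0,-0.01,1]]'>/dev/null; $S &&
python3 -m inch '[[0,-0.0003,0,0,0,-0.01,1]]'>/dev/null && $S &&
python3 -m inch '[[0,-0.0003,0,0,0,-0.01,1]]'>/dev/null && $S &&
python3 -m inch '[[0,-0.0002,0,0,0,-0.01,1]]'>/dev/null && $S &&
python3 -m inch '[[0,-0.0002,0,0,0,-0.01,1]]'>/dev/null && $S &&
python3 -m inch '[[0,0,0,0,0,0,1]]'>/dev/null && $S &&
python3 -m inch '[[0,0,0,0,0,0,1]]'>/dev/null && $S
```

```text
M [-0.072  0.091 -0.251] F [-0.3 -0.7  8.9] w 0.0352 yaw 1.549 z 0.149 t 13.65
M [-0.091 -0.16  -0.328] F [-0.1 -0.9  6.2] w 0.0349 yaw 1.56 z 0.149 t 13.75
```

```bash
S='python3 m.py'
python3 -m inch '[[0,0,0,0,0,0,1]]'>/dev/null; $S
python3 -m inch '[[0,0,0,0,0,0,1]]'>/dev/null; $S
```

```text
M [-0.093  0.027 -0.336] F [ 0.8 -0.1  6.9] w 0.0347 yaw 1.56 z 0.149 t 13.85
M [-0.056 -0.004 -0.285] F [-1.  -0.1  6. ] w 0.0347 yaw 1.559 z 0.149 t 13.95
```

Sustained 0.3 N m with no side load: that is the stop. Back off a hair and lift, gated on the pull.

```bash
S='python3 m.py'; sed -i "s/sys.exit.*/sys.exit(int(s['force'][2]<-7))/" m.py
python3 -m inch '[[0,0,0,0,0,0.02,1],[0,0,0,0,0,0,1]]'>/dev/null; $S &&
python3 -m inch '[[0,0,-0.001,0,0,0,1]]'>/dev/null && $S &&
python3 -m inch '[[0,0,-0.001,0,0,0,1]]'>/dev/null && $S &&
python3 -m inch '[[0,0,-0.001,0,0,0,1]]'>/dev/null && $S &&
python3 -m inch '[[0,0,-0.002,0,0,0,1]]'>/dev/null && $S &&
python3 -m inch '[[0,0,-0.003,0,0,0,1]]'>/dev/null && $S &&
python3 -m inch '[[0,0,-0.004,0,0,0,1]]'>/dev/null && $S
```

```text
M [-0.063 -0.015 -0.129] F [-0.5 -0.4  6.3] w 0.0349 yaw 1.539 z 0.149 t 14.15
M [ 0.056 -0.442 -0.106] F [1.4 0.5 2.2] w 0.0347 yaw 1.539 z 0.1498 t 14.25
M [ 0.109 -0.607 -0.071] F [2.4 0.7 1.7] w 0.0349 yaw 1.54 z 0.1507 t 14.35
M [ 0.111 -0.812 -0.127] F [2.7 0.3 1.5] w 0.0348 yaw 1.54 z 0.1516 t 14.45
M [ 0.201 -1.11  -0.071] F [ 3.9  1.1 -0.3] w 0.0349 yaw 1.54 z 0.1535 t 14.55
M [ 0.075 -1.171 -0.072] F [ 5.3  0.2 -5.2] w 0.0346 yaw 1.54 z 0.1564 t 14.65
M [ 0.143 -1.051 -0.106] F [ 4.3  0.4 -4.1] w 0.0349 yaw 1.54 z 0.1603 t 14.75
```

```bash
S='python3 m.py'
python3 -m inch '[[0,0.001,0,0,0,0,1],[0,0,0,0,0,0,1]]'>/dev/null; $S &&
python3 -m inch '[[0,0,-0.004,0,0,0,1]]'>/dev/null && $S &&
python3 -m inch '[[0,0,-0.006,0,0,0,1]]'>/dev/null && $S &&
python3 -m inch '[[0,0,-0.008,0,0,0,1]]'>/dev/null && $S &&
python3 -m inch '[[0,0,-0.01,0,0,0,1]]'>/dev/null && $S &&
python3 -m inch '[[0,0,-0.01,0,0,0,1]]'>/dev/null && $S &&
python3 -m inch '[[0,0,-0.01,0,0,0,1],[0,0,-0.01,0,0,0,1]]'>/dev/null && $S &&
python3 -m inch '[[0,0,-0.02,0,0,0,1],[0,0,-0.02,0,0,0,1],[0,0,0,0,0,0,1]]'>/dev/null && $S
python3 - <<'E'
from h import *
im=grab_frame('side');save('s2.png',cv2.resize(im[100:330,200:460],(780,690))[:600])
for c in('top','side'):
    if c=='top': grab_frame(c)
    t=landmark_of('tray',c); print([(np.round(r['xy'],1),round(r['score'],2),np.round(atz(c,*r['xy'],0),3)) for r in t])
E
```

```text
M [ 0.047  0.034 -0.034] F [-0.4  0.2 -1.3] w 0.0345 yaw 1.54 z 0.1602 t 14.95
M [-0.015 -0.054  0.044] F [-0.7  0.3 -2.2] w 0.0348 yaw 1.54 z 0.1638 t 15.05
M [ 0.034 -0.023 -0.036] F [-0.2  0.8 -1.8] w 0.0345 yaw 1.54 z 0.1703 t 15.15
M [ 0.127 -0.001  0.007] F [-0.6  0.5 -1.8] w 0.0342 yaw 1.54 z 0.1787 t 15.25
M [0.079 0.026 0.043] F [ 0.8  0.2 -2.3] w 0.0349 yaw 1.54 z 0.189 t 15.35
M [ 0.14   0.062 -0.018] F [ 0.6 -0.3 -1.3] w 0.0342 yaw 1.54 z 0.1994 t 15.45
M [ 0.01  -0.016  0.019] F [ 0.8 -0.2 -1.6] w 0.0347 yaw 1.54 z 0.2194 t 15.65
M [ 0.021 -0.018  0.032] F [ 0.1  0.3 -2. ] w 0.0345 yaw 1.54 z 0.261 t 15.95
[(array([377.1, 186.6]), 0.69, array([ 0.591, -0.198,  0.   ]))]
[(array([322.4, 177.5]), 0.56, array([ 0.596, -0.208,  0.   ]))]
```

View pics/s2.png

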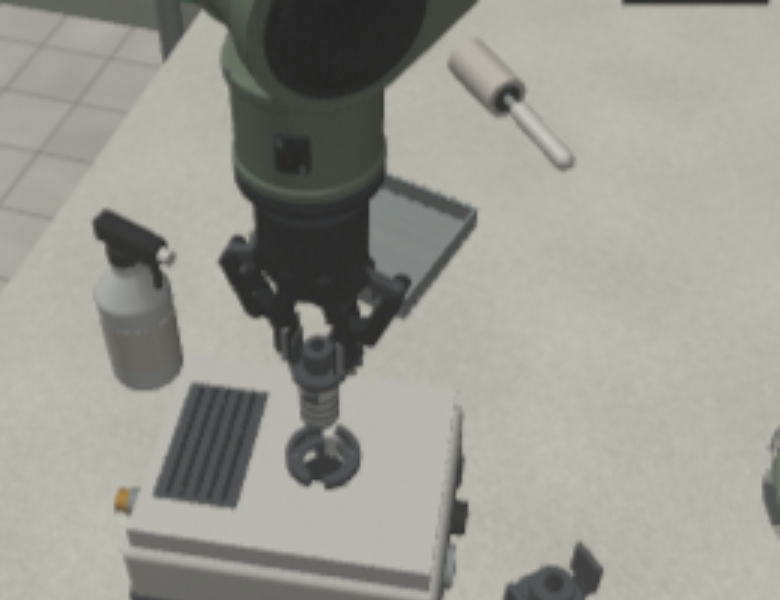

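The filter is out and hangs upright at about (320,385) in the crop, with the empty collar below it; the wrist carries its 1.8 N. Off to the tray.

```bash

python3 -m inch '[[-0.02,0.004,0,0,0,0,1],[-0.0376,0.0082,0,0,0,0,1],[-0.0376,0.0082,0,0,0,0,1],[-0.0376,0.0082,0,0,0,0,1],[-0.0376,0.0082,0,0,0,0,1]]'>/dev/null; python3 m.py
python3 -m inch '[[-0.0376,0.0082,0,0,0,0,1],[-0.0376,0.0082,0,0,0,0,1],[-0.0376,0.0082,0,0,0,0,1],[-0.0376,0.0082,0,0,0,0,1],[-0.0376,0.0082,0,0,0,0,1]]'>/dev/null; python3 m.py
python3 -m inch '[[-0.02,0.004,0,0,0,0,1],[0,0,0.03,0,0,0,1],[0,0,0.03,0,0,0,1],[0,0,0.03,0,0,0,1],[0,0,0.02,0,0,0,1]]'
python3 -m inch '[[0,0,0.02,0,0,0,1],[0,0,0.01,0,0,0,1],[0,0,0.01,0,0,0,1],[0,0,0,0,0,0,1]]'; python3 m.py
python3 - <<'E'
from h import *
im=grab_frame('side');save('s3.png',cv2.resize(im[60:260,220:460],(720,600)))
E
```

```text
M [-0.018 -0.075  0.03 ] F [ 0.5  0.2 -1.6] w 0.0345 yaw 1.54 z 0.2575 t 16.65
M [-0.    -0.073 -0.014] F [ 1.1  0.2 -2.2] w 0.0347 yaw 1.54 z 0.2574 t 17.15
clock: 17.65
position: [0.592, -0.2011, 0.1453]
tool_rot: [-3.138, -0.001, 1.54]
force: [1.0, -0.5, -1.6]
grip_width: 0.0351
finger_force: 31.0
clock: 18.05
position: [0.5927, -0.2012, 0.1072]
tool_rot: [-3.14, -0.001, 1.54]
force: [-0.7, -0.5, -1.3]
grip_width: 0.0348
finger_force: 31.0
M [-0.006  0.083  0.065] F [-0.7 -0.5 -1.3] w 0.0348 yaw 1.54 z 0.1072 t 18.05
```

View pics/s3.png

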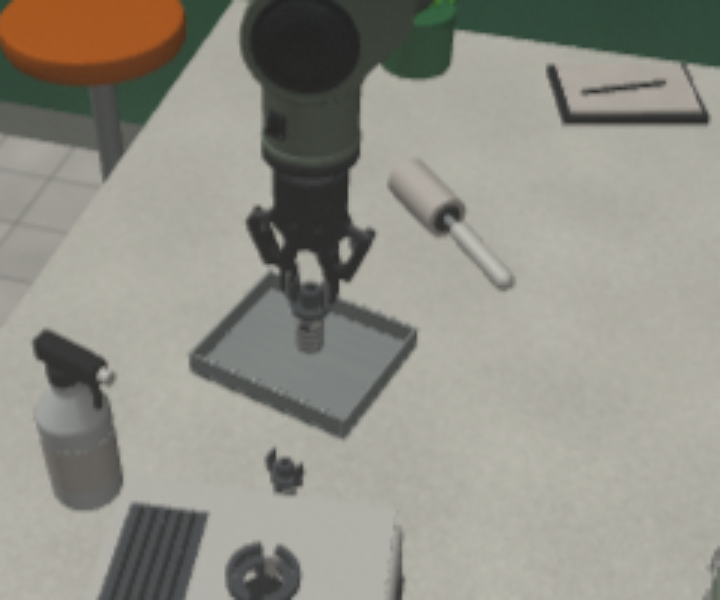

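The filter hangs over the middle of the tray at (310,345) in the crop, upright. Lowering until it touches.

```bash
sed -i "s/sys.exit.*/sys.exit(int(s['force'][2]>2))/" m.py; S='python3 m.py'
python3 -m inch '[[0,0,0.008,0,0,0,1],[0,0,0.004,0,0,0,1],[0,0,0,0,0,0,1]]'>/dev/null; $S &&
python3 -m inch '[[0,0,0.0015,0,0,0,1]]'>/dev/null && $S &&
python3 -m inch '[[0,0,0.001,0,0,0,1]]'>/dev/null && $S &&
python3 -m inch '[[0,0,0.001,0,0,0,1]]'>/dev/null && $S &&
python3 -m inch '[[0,0,0.001,0,0,0,1]]'>/dev/null && $S &&
python3 -m inch '[[0,0,0.001,0,0,0,1]]'>/dev/null && $S &&
python3 -m inch '[[0,0,0.001,0,0,0,1]]'>/dev/null && $S &&
python3 -m inch '[[0,0,0.001,0,0,0,1]]'>/dev/null && $S
```

```text
M [-0.042 -0.046  0.017] F [ 0.1 -0.3 -2.9] w 0.0343 yaw 1.54 z 0.0959 t 18.4
M [ 0.026 -0.042 -0.001] F [ 0.3  0.9 -1.7] w 0.0347 yaw 1.54 z 0.0951 t 18.5
M [-0.032  0.013 -0.006] F [-0.7 -0.3 -1.9] w 0.0347 yaw 1.54 z 0.0939 t 18.6
M [ 0.005 -0.031 -0.041] F [-0.   0.1 -1.4] w 0.0344 yaw 1.54 z 0.0929 t 18.7
M [-0.199  0.584 -0.003] F [-1.9 -0.8 16.5] w 0.0348 yaw 1.54 z 0.092 t 18.8
```

```bash
S='python3 m.py'
python3 -m inch '[[0,0,-0.0007,0,0,0,1],[0,0,0,0,0,0,1]]'>/dev/null; $S
python3 -m inch '[[0,0,0,0,0,0,0.55],[0,0,0,0,0,0,0.5],[0,0,0,0,0,0,0.45],[0,0,0,0,0,0,0.4],[0,0,0,0,0,0,0.35]]'>/dev/null; $S
python3 -m inch '[[0,0,0,0,0,0,0.2],[0,0,0,0,0,0,0],[0,0,0,0,0,0,0],[0,0,0,0,0,0,0],[0,0,0,0,0,0,0]]'>/dev/null; $S
python3 -m inch '[[0,0,-0.01,0,0,0,0],[0,0,-0.03,0,0,0,0],[0,0,-0.04,0,0,0,0],[0,0,-0.04,0,0,0,0],[0,0,0,0,0,0,0]]'>/dev/null; $S
python3 - <<'E'
from h import *
im=grab_frame('side');a=cv2.resize(im[100:300,220:400],(540,600))
save('s4.png',a)
E
```

```text
M [ 0.054  0.017 -0.015] F [-0.1 -1.1 -1.9] w 0.0345 yaw 1.54 z 0.0926 t 19.0
M [ 0.01  -0.003 -0.085] F [-0.2 -0.5  0.9] w 0.0557 yaw 1.54 z 0.0926 t 19.5
M [-0.012  0.044  0.033] F [-0.2 -0.5  0.1] w 0.0854 yaw 1.54 z 0.0925 t 20.0
M [-0.001 -0.103 -0.032] F [ 0.3 -0.2 -0.6] w 0.0855 yaw 1.54 z 0.2185 t 20.5
```

View pics/s4.png

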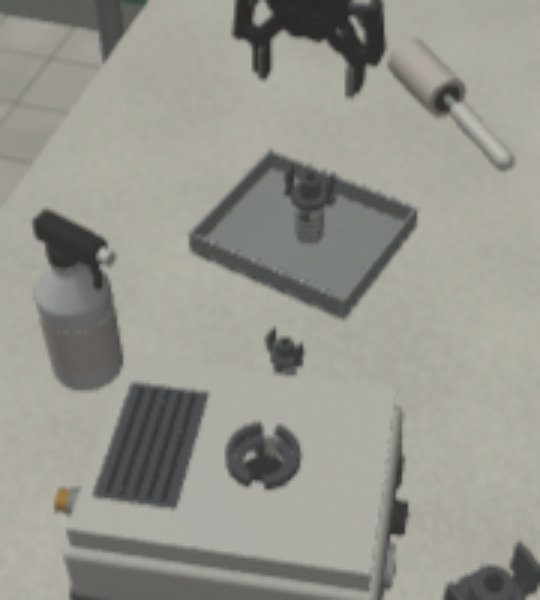

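The filter stands upright in the tray, at (310,210) in the crop. The gripper is clear and nothing else has moved.

```bash
python3 -c "
from h import *
print(bot.job_done())"
```

```text
the job is handed in; nothing more can be done
None
```

The middle-sized filter was squeezed, turned about 80° anticlockwise until it met its stop (about 0.3 N m felt), lifted straight out and stood upright in the rinse tray; the job was handed in about 20.5 s into the 58 s limit, and no verdict was returned.

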